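# Set the backlight for filming through the tank

## Robot

A 6-joint arm with a two-finger parallel gripper is mounted at the origin on the work surface. World frame = base frame: x ahead of the robot, y to its left, z up, the work surface at z = 0. Lengths are in m, angles in rad, forces in N, time in s.
With the tool pointing down it reaches from about 0.3 to 0.75 m from the base axis. Payload 8.5 kg.
Tool frame: the origin (TCP) lies midway between the tips of the shut fingers; the grasp point (between the pads) lies 19 mm behind it; z points along the fingers, y is the line along which they close (so a half turn about z gives the same grasp; the last joint's range is limited). The gripper opens to 88 mm and grips with 3 to 60 N. Pads are 18 mm wide; open, the fingers measure 123 mm over their backs; the gripper's body (75 mm by 187 mm) begins 45 mm behind the grasp point.
Start: joints at [-1.491, 0.381, 1.297, -0, 1.464, -0.215], TCP at [0.16, -0.526, 0.239] pointing down, gripper open.
Joint ranges: [-3.11, 3.11], [-0.89, 2.33], [0.22, 2.48], [-1.42, 4.56], [0.17, 2.85], [-2.88, 2.88]. Speed limits (rad/s): [2.39, 2.39, 3.14, 3.14, 3.14, 3.14].

## Interface

Orientations are given as a rotation vector (axis times angle).
In Python, from station import robot, viewer, job, boxes_of, outline_of, landmark_of gives the robot as it stands. The module is installed in compiled form; this text tells all that it offers.
- The arm moves only by the tool apply_moves, never from a script. Its argument "motion" is one flat list of numbers, 7 for each row, row after row: the turn, a rotation vector about the tool's x, y, z scaled (see below), then the shift along the tool's x, y, z scaled (see below), then the opening, from -1 (shut) to 1 (fully open). A call has 1 to 10 rows; each row is the pose to reach, as a shift and turn from the pose commanded when the call began, along the tool's axes at that moment; what a row does not reach only later rows make up. The controller multiplies each number of a shift by 0.3 m and each number of a turn by pi/2 rad. A row lasts 1/10 s, in which the tool goes at most 50 mm and 8.59 degrees, less where a joint would pass 70% of its speed; a pose out of reach is approached as far as the arm can. A call with a number of a shift or a turn outside -1 to 1 is refused whole. A call with a gripper value outside its range is refused whole. The fingers move at their own pace and stop on an object; "grip_force" is the grip in N (left out, the last holds). Time passes only in rows, so rows that repeat a pose let the fingers close. It gives the time, the measured TCP pose, the force, the opening and the grip force at its end, in the units of the state.
- robot.state(): the state, without advancing time (a new reading comes with each control period).
- viewer.grab_frame(name): name is "side" or "top"; returns (picture, depth): 400x640x3 uint8, red, green, blue; 400x640 float32, m along the optical axis (not along the pixel's ray), 0 where there is no reading.
- viewer.get_calibration(name): a dict with "fovy" (degrees; the focal length in pixels is half the picture's height over the tangent of half this angle, whatever the lens; pixels are square), "cx", "cy" (the principal point, pixels), "eye" and "attitude" of the camera in the world. Camera axes: x right, y down, z forward; pixel columns grow to the right and rows downward; lengths in m; the calibration is good to about 2 mm. A picture is of the moment at which its call begins. get_calibration takes no time and is no camera call.
- job.job_done(): hands the job in; it is judged then, once.
Trained networks look in the newest picture that a camera, given by its name, has taken for a name from the list of things; names that differ only in an ending like _2 or _b are one class to them, and where a whole thing is asked for, a point or a joint stands for the part that bears it (a point fixed in the world has none). Each returns a list of dicts, best first, with "p" (0 to 1); they miss things now and then, are a little off and sometimes report something else, mostly with a low value. They report only what shows in the picture. A call takes as long as a camera call. They do not tell look-alikes from the thing itself.
- boxes_of(camera, label): "extent" ([left, top, right, bottom] in pixels, round what is visible of it).
- outline_of(camera, label): "pixels" (400x640 bool, what is visible of it) and "extent" ([left, top, right, bottom] in pixels, round what is visible of it).
- landmark_of(camera, label): "at" ([column, row] in pixels: a listed point, or the origin of a listed thing).
The state is a dict: "time_s": time; "joint_pos": joint angles; "dq": joint speeds; "joint_efforts": joint torques, N m; "position": TCP position; "tool_rot": TCP orientation; "force": force on the tool from outside, world axes, zero at the start; "moment": the same for the moment, N m; "gripper_width": opening from 0.0 (shut) to 1.0 (fully open); "grip_force": force on a finger pad.
Only numpy, scipy, OpenCV 4.12 (cv2) and the standard library are available. Lean on these libraries where they do the work, as an engineer would, in place of code of your own. Each camera call takes 0.05 s, during which the arm holds its last target. There are 200 camera calls.

## Task

Set up the backlight for filming: push the LED backlight along the bench by the edges of its aluminium base block, with the fingertips, until its white screen stands flat against the side glass of the tank opposite the camera and is centred behind the black disc. Push it gently up to the glass, without lifting, tipping or gripping it and without touching its lamp head or battery pack, and do not bump the tank or shift the camera or the other things on the bench.

Things in the scene. Friction and masses are not known exactly. Their poses are not given: they have to be found in the camera images.
- tank: Empty open-topped glass tank, fixed: 260 mm long (x), 150 mm wide (y), 160 mm high, 5 mm glass with black seams, turned up to 9 degrees either way. Origin at the centre of its underside, on the bench. The backlight goes against its +y side glass (outer face 75 mm from the origin); the camera is on its -y side.
- model: Test model fixed in the tank: an upright black disc 56 mm across, 8 mm thick, facing along y, on a steel post and 46 mm square foot. Origin under the disc's centre on the tank floor, 5 mm above the bench; axes parallel to the tank's. It stands up to 35 mm either way from the middle of the tank's length.
- disc_centre (a point): Centre of the black disc, 60 mm above the bench.
- backlight: Loose LED backlight, 0.6 to 0.9 kg, sliding smoothly (friction near 0.35), on an aluminium base block 120 (x) x 110 (y) x 16 mm high. Origin at bench level, bottom middle of its front: white screen and block front lie in the plane y = 0, the block reaches to y = +110 mm. In place its axes are parallel to the tank's. Starts 45 to 95 mm off the glass, up to 70 mm along it, up to 17 degrees askew.
- lamp_head: What is screwed on the base block, not to be touched (origin and axes of the backlight): in front an upright lamp 120 mm wide, y 0 to 14 mm, 16 to 100 mm above the bench, ribs and brackets behind it to y = 38 mm (brackets under 50 mm high, ribs to y = 20 mm); at the rear a black battery pack 70 mm wide, y 60 to 100 mm, 38 mm high, its knob to 47 mm.
- screen_centre (a point): Centre of the backlight's white screen, in its front plane, 58 mm above the bench.
- camera: Bystander: grey and black camera on a low post and 90 x 75 mm foot, 83 mm high, 0.95 kg, loose, on the tank's -y side, its lens (axis 60 mm above the bench, along its +y) looking squarely through the tank at the disc. Origin at bench level, under the back of the lens, about 210 mm from the disc.
- tube_rack: Bystander: green test-tube rack 70 x 200 mm, 64 mm high, with three tubes to 114 mm. Origin at the centre of its underside.
- beaker: Bystander: glass beaker, 68 mm across, 90 mm high. Origin at the centre of its underside.
- wash_bottle: Bystander: white plastic bottle, 66 mm across, 170 mm high. Origin at the centre of its underside.
- reagent_bottle: Bystander: small amber jar, 38 mm across, 62 mm high, beyond the backlight on its +x side. Origin at the centre of its underside.
- weight: Bystander: brass weight, 34 mm across, 46 mm high, near the tank's +x end. Origin at the centre of its underside.
- screwdriver: Bystander: screwdriver 170 mm long lying along its x, under 30 mm high, behind the backlight. Origin near its middle, on the bench.
- lens_cap: Bystander: black lens cap, 48 mm across, 9 mm high, near the camera. Origin at the centre of its underside.
Not all that is in view belongs to the job. What is shaped like the backlight but green or yellow is not meant.

How it is judged:
At the end, for the whole second after the job is handed in: The backlight stands on the bench at rest, its screen within 4 mm of the tank's +y glass and parallel to it within 0.035 rad (2 degrees), and the screen's centre within 10 mm of the disc's centre along the glass (y of screen_centre in the frame of tank between 0.07 and 0.079 m and angle between the x axis of backlight and the x axis of tank, either way round below 0.035 rad and x of screen_centre in the frame of model between -0.01 and 0.01 m and angle between backlight's own z axis and vertical below 0.03 rad and height (world z) of backlight below 0.003 m and linear speed of backlight below 0.01 m/s); the robot touches nothing.
It fails at once if the backlight is lifted off the bench or tipped (height (world z) of backlight above 0.01 m or angle between backlight's own z axis and vertical above 0.12 rad).
It fails at once if the robot touches the lamp head or battery pack (over 2 N) instead of the base block (contact force between any of the fingers, the arm and lamp_head above 2 N).
It fails at once if the backlight is pressed or knocked against the glass with more than 60 N (contact force between backlight and tank above 60 N).
It fails at once if the robot bumps the tank or the disc in it (over 5 N) (contact force between any of the fingers, the arm and tank above 5 N or contact force between any of the fingers, the arm and model above 5 N).
It fails at once if the camera or another thing on the bench is shifted (camera 5 mm, others 10 mm) (distance of camera from where it was at the start of the episode above 0.005 m or distance of any of tube_rack, beaker, wash_bottle, reagent_bottle, weight, screwdriver, lens_cap from where it was at the start of the episode above 0.01 m).
It also fails if it takes over 67 s, if anything falls off the work surface, if the arm or the gripper's body presses on something with over 40 N, if the wrist force passes 120 N, or if a joint passes its speed limit or range.

## Working session

There is one attempt and no reset: what is moved stays moved. The work goes in short steps, Python scripts to look and compute and a tool call to move; the robot and the scene stay as the last step left them, time stands still between calls to the robot, and variables do not carry over. Pictures are saved under pics/ and viewed, at most 10 in all, crops included, and the job is handed in when it is done.

Besides the shell and the picture viewer there is one more tool, called after ">>>" by a JSON object that holds its "fn" and its "kwargs". apply_moves: Moves the arm, as the interface text tells. Its arguments: {"type":"object","properties":{"motion":{"type":"array","items":{"type":"number"}},"grip_force":{"type":"number"}},"required":["motion"]}

```bash
mkdir -p pics; python3 - <<'E'
from station import robot, viewer
import cv2
s=robot.state();print(s)
for n in("side","top"):
    p,d=viewer.grab_frame(n);cv2.imwrite(f"pics/{n}0.png",p[:,:,::-1]);print(n,viewer.get_calibration(n))
E
```

```text
{'time_s': 0.0, 'joint_pos': array([-1.49130600e+00,  3.81195996e-01,  1.29822030e+00, -1.36721122e-05,
        1.46359352e+00, -2.15295041e-01]), 'dq': array([-0.00030397,  0.00022228, -0.00169786,  0.00042927, -0.00018647,
        0.00087016]), 'joint_efforts': array([-8.91022391e-04, -4.37932956e+01, -2.24558812e+01,  7.12815765e-02,
        3.52289819e-02, -8.73884073e-05]), 'position': array([ 0.15976934, -0.52600435,  0.23815141]), 'tool_rot': array([-3.10612964e+00, -4.61167516e-01, -1.29679304e-04]), 'force': array([-0.48843947, -0.99019529,  0.93626623]), 'moment': array([0.02757523, 0.00825893, 0.06351674]), 'grip_force': 0.0, 'gripper_width': 1.0011039378902122}
side {'fovy': 50.50564798023514, 'cx': 311.1191269675179, 'cy': 205.73597000884286, 'eye': array([ 0.59332731, -0.85516498,  0.74972941]), 'attitude': array([-2.22493784, -0.0033178 ,  0.0296616 ])}
top {'fovy': 42.88525356618748, 'cx': 315.21661932929493, 'cy': 198.46008590976422, 'eye': array([0.27932797, 0.0290282 , 1.64124809]), 'attitude': array([-2.11839786,  2.15104321, -0.17335975])}
```

View pics/side0.png

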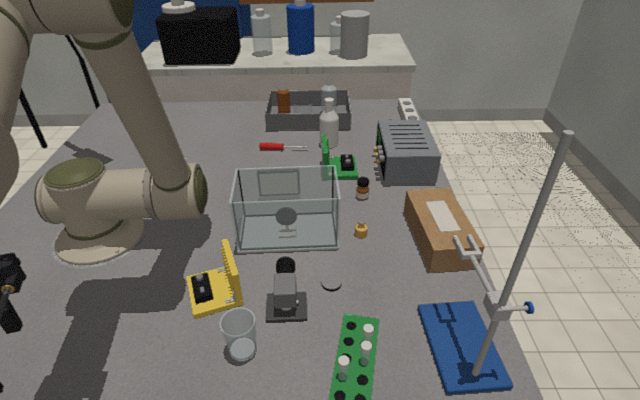

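View pics/top0.png

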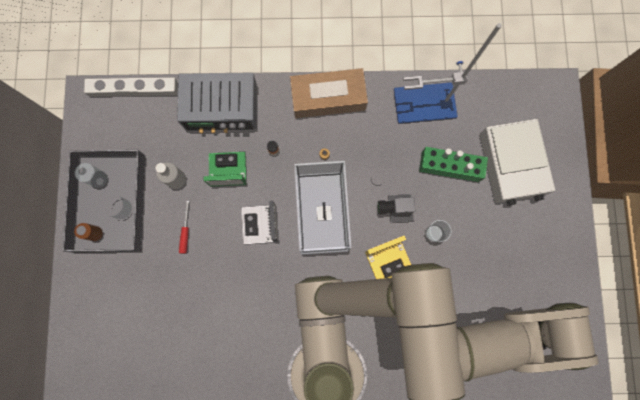

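White backlight: top (260,225), seen through the tank in side at (279,183). Look-alikes: green at top (225,168), yellow at top (390,258). I choose the white one on bare aluminium.

```bash
cat > h.py <<'E'
from station import robot, viewer, job, boxes_of, outline_of, landmark_of
import numpy as np, cv2
from scipy.spatial.transform import Rotation as R
def cal(n):
    c=viewer.get_calibration(n); f=200/np.tan(np.radians(c["fovy"])/2)
    return c,f,R.from_rotvec(c["attitude"]).as_matrix()
def onz(n,uv,z):
    c,f,M=cal(n); uv=np.atleast_2d(np.asarray(uv,float))
    r=np.c_[(uv[:,0]-c["cx"])/f,(uv[:,1]-c["cy"])/f,np.ones(len(uv))]@M.T
    return c["eye"]+r*((z-c["eye"][2])/r[:,2])[:,None]
def cloud(n,d):
    c,f,M=cal(n); v,u=np.mgrid[:400,:640]
    r=np.stack([(u-c["cx"])/f,(v-c["cy"])/f,np.ones_like(u,float)],-1)*d[...,None]
    return r@M.T+c["eye"]
def proj(n,P):
    c,f,M=cal(n); q=(np.atleast_2d(P)-c["eye"])@M
    return q[:,:2]/q[:,2:]*f+[c["cx"],c["cy"]]
E
python3 - <<'E'
from h import *
p,d=viewer.grab_frame("top"); np.save("d0.npy",d); np.save("p0.npy",p)
cv2.imwrite("pics/crop1.png",cv2.resize(p[130:270,160:365,::-1],None,fx=3.9,fy=3.9,interpolation=cv2.INTER_CUBIC))
for l in("disc_centre","screen_centre","tank","backlight","model"):
    for a in landmark_of("top",l)[:3]: print(l,a["p"],a["at"],onz("top",a["at"],{"disc_centre":.06,"screen_centre":.058,"model":.005}.get(l,0))[0].round(4))
for l in("tank","backlight","screwdriver","reagent_bottle","weight","wash_bottle"):
    for a in outline_of("top",l)[:2]:
        P=cloud("top",d)[a["pixels"]]; print(l,round(a["p"],2),a["extent"],P.min(0).round(3),P.max(0).round(3))
C=cloud("top",d); print(C[250,300],C[225,240],C[225,252],C[225,271])
for l in("disc_centre","screen_centre"):
    viewer.grab_frame("side")
    for a in landmark_of("side",l)[:3]: print(l,a["p"],a["at"],onz("side",a["at"],.06)[0].round(4))
E
```

```text
disc_centre 0.75 [321.1, 211.0] [0.5012 0.0126 0.06  ]
screen_centre 0.95 [388.3, 244.9] [ 0.3921 -0.1941  0.058 ]
screen_centre 0.83 [271.9, 217.6] [0.483  0.1671 0.058 ]
screen_centre 0.69 [224.6, 180.3] [0.6046 0.317  0.058 ]
tank 0.85 [320.9, 212.2] [0.5057 0.0127 0.    ]
backlight 0.67 [275.9, 226.3] [0.4619 0.1592 0.    ]
backlight 0.66 [225.6, 188.3] [0.5897 0.3239 0.    ]
backlight 0.57 [377.8, 241.7] [ 0.407  -0.1689  0.    ]
model 0.79 [321.3, 213.5] [0.5008 0.0116 0.005 ]
tank 0.87 [293.5, 161.5, 354.3, 252.5] [ 0.279 -0.07  -0.007] [0.678 0.087 1.641]
backlight 0.97 [204.6, 151.7, 248.3, 189.6] [ 0.279  0.029 -0.009] [0.709 0.382 1.641]
backlight 0.92 [363.7, 237.0, 406.9, 276.7] [ 0.279 -0.264 -0.009] [0.413 0.029 1.641]
screwdriver 0.71 [177.2, 200.6, 189.5, 251.4] [0.379 0.439 0.002] [0.544 0.468 0.032]
reagent_bottle 0.73 [267.7, 138.1, 281.8, 156.7] [ 0.696  0.147 -0.007] [0.751 0.192 0.069]
weight 0.65 [320.1, 152.1, 328.4, 159.0] [ 0.681 -0.013  0.012] [0.699 0.01  0.05 ]
weight 0.64 [176.9, 222.4, 188.5, 253.1] [0.379 0.441 0.006] [0.488 0.468 0.032]
wash_bottle 0.56 [155.8, 161.3, 188.6, 191.8] [ 0.589  0.453 -0.006] [0.682 0.556 0.178]
[0.37383535 0.07670778 0.16237607] [ 0.46872915  0.27659875 -0.00689649] [0.46306927 0.2319488  0.03726156] [0.45554128 0.1666136  0.09518121]
screen_centre 0.88 [233.6, 267.4] [ 0.3954 -0.1823  0.06  ]
screen_centre 0.76 [322.3, 156.1] [0.5996 0.301  0.06  ]
```

View pics/crop1.png

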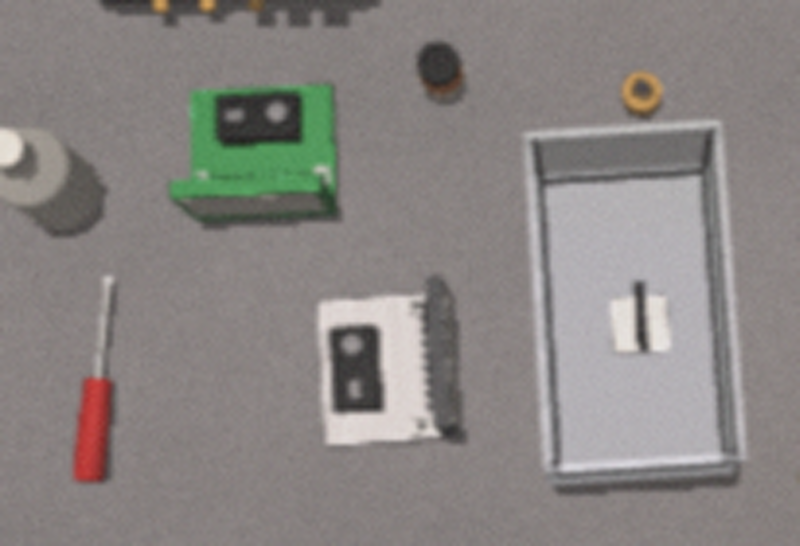

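```bash
cat > meas.py <<'E'
from h import *
def rect(P): return cv2.minAreaRect((P*1000).astype(np.float32))
def meas(p,d,ext=None):
    C=cloud("top",d); Z=C[...,2]; ok=d>0.5
    v,u=np.mgrid[:400,:640]; o={}
    def sel(a,b,c,e,lo,hi): return C[ok&(u>=a)&(u<=c)&(v>=b)&(v<=e)&(Z>lo)&(Z<hi)][:,:2]
    o["rim"]=rect(sel(285,150,360,262,.140,.19)); o["rimn"]=len(sel(285,150,360,262,.14,.19))
    o["disc"]=sel(312,195,334,228,.045,.12)
    e=ext or (232,192,288,255)
    o["lamp"]=sel(*e,.080,.13); o["block"]=sel(*e,.006,.03)
    return C,o
E
python3 - <<'E'
from meas import *
p=np.load("p0.npy");d=np.load("d0.npy")
C,o=meas(p,d); print("bench",np.median(C[260:300,200:290,2]),np.median(C[200:230,285:292,2]))
print(o["rim"],o["rimn"]); print(len(o["disc"]),o["disc"].min(0),o["disc"].max(0),np.median(o["disc"],0))
for k in("lamp","block"): print(k,len(o[k]),rect(o[k]))
# colour-based block edges on z=.016
hsv=cv2.cvtColor(p,cv2.COLOR_RGB2HSV); m=((hsv[...,2]>150)&(hsv[...,1]<50)).astype(np.uint8); m[:,:236]=0;m[:,275:]=0;m[:195]=0;m[252:]=0
q=np.argwhere(m)[:,::-1]; print(len(q),rect(onz("top",q,.016)[:,:2]))
print(np.array([[round(float(z)*1000) for z in C[r,236:284:2,2]] for r in (212,225,236)]))
E
```

```text
bench -0.00021901700110438238 -0.00088283234656783
((505.6381530761719, 9.789009094238281), (261.5848693847656, 150.44448852539062), 2.853757381439209) 597
47 [4.75210841e-01 2.57801710e-04] [0.52772626 0.0070286 ] [0.50064844 0.00372675]
lamp 223 ((470.52880859375, 166.17991638183594), (118.03701782226562, 21.084375381469727), 3.8772759437561035)
block 837 ((472.54638671875, 210.020263671875), (205.2646484375, 181.4591522216797), 0.19463719427585602)
731 ((469.211669921875, 221.58709716796875), (121.98770904541016, 94.7968978881836), 3.6588175296783447)
[[   2    5    1   17   15   14   15   17   15   19   15   19   11   12
    19   11   71  101   98   95   -5    6   -2    2]
 [   4    0   -7   -4    9   37   39   36   37   45   43   18    8   19
    16   17 1641   95  105   96   42    4    0   -4]
 [   3    1   -4    5   17   12   17   20   15   19   11   12   24    9
     9   12   24    7  102   97   77   -8    4   -5]]
```

>>> {"fn": "apply_moves", "kwargs": {"motion": [0,0,-0.42,0.5,-0.27,-0.3,-1,0,0,-0.42,0.5,-0.27,-0.3,-1,0,0,-0.42,0.5,-0.27,-0.3,-1,0,0,-0.42,0.5,-0.27,-0.3,-1,0,0,-0.84,1,-0.55,-0.3,-1,0,0,-0.84,1,-0.55,-0.3,-1,0,0,-0.84,1,-0.55,-0.3,-1,0,0,-0.84,1,-0.55,-0.3,-1,0,0,-0.84,1,-0.55,-0.3,-1,0,0,-0.84,1,-0.55,-0.3,-1]}}

```text
time_s: 1.9
position: [0.3993, -0.2806, 0.3288]
tool_rot: [2.17, 2.272, -0.0]
force: [0.7, -0.0, -0.4]
gripper_width: 0.112
grip_force: 0.0
```

>>> {"fn": "apply_moves", "kwargs": {"motion": [0,0,0,0.5,0,0,-1,0,0,0,0.5,0,0,-1,0,0,0,0.5,0,0,-1,0,0,0,1,0,0,-1,0,0,0,1,0,0,-1,0,0,0,1,0,0,-1,0,0,0,1,0,0,-1,0,0,0,1,0,0,-1]}}

```text
time_s: 2.7
position: [0.3858, 0.0189, 0.3289]
tool_rot: [2.173, 2.268, 0.0]
force: [0.3, -0.3, -0.1]
gripper_width: 0.006
grip_force: 0.0
```

>>> {"fn": "apply_moves", "kwargs": {"motion": [0,0,0,0.33,-0.04,0,-1,0,0,0,0.33,-0.04,0,-1,0,0,0,0.66,-0.04,0.3,-1,0,0,0,0.66,-0.04,0.3,-1,0,0,0,0.66,-0.04,0.55,-1,0,0,0,0.66,-0.04,0.55,-1,0,0,0,0.66,-0.04,0.55,-1,0,0,0,0.66,-0.04,0.55,-1]}}

```text
time_s: 3.5
position: [0.3664, 0.2146, 0.1645]
tool_rot: [-2.176, -2.266, 0.001]
force: [0.6, 0.2, 0.3]
gripper_width: 0.009
grip_force: 0.0
```

```bash
python3 - <<'E'
from meas import *
print(robot.state()["joint_pos"].round(2))
p,d=viewer.grab_frame("top"); s,_=viewer.grab_frame("side")
a=cv2.resize(p[120:320,200:420,::-1],(440,400));b=s[20:300,100:380,::-1];b=cv2.resize(b,(400,400))
b=cv2.resize(b,(360,400)); cv2.imwrite("pics/c2.png",np.hstack([a,b]))
E
```

```text
[ 0.25  0.24  1.75 -0.    1.15  0.21]
```

View pics/c2.png

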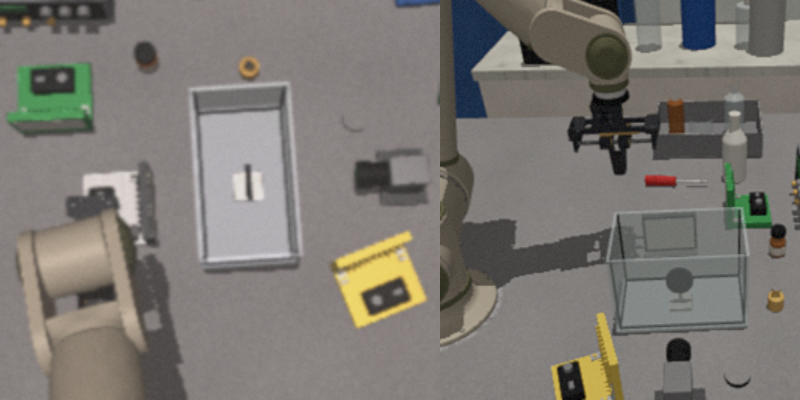

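>>> {"fn": "apply_moves", "kwargs": {"motion": [0,0,0,0.01,0,0.2,-1,0,0,0,0.01,0,0.35,-1,0,0,0,0.01,0,0.45,-1,0,0,0,0.01,0,0.5,-1,0,0,0,0.01,0,0.525,-1,0,0,0,0.01,0,0.525,-1,0,0,0,0.01,0,0.525,-1]}}

```text
time_s: 4.3
position: [0.3664, 0.2188, 0.0076]
tool_rot: [2.172, 2.267, 0.004]
force: [-0.2, 0.2, 0.0]
gripper_width: 0.006
grip_force: 0.0
```

>>> {"fn": "apply_moves", "kwargs": {"motion": [0,0,0,0,0.01,0,-1,0,0,0,0,0.02,0,-1,0,0,0,0,0.03,0,-1,0,0,0,0,0.04,0,-1,0,0,0,0,0.05,0,-1,0,0,0,0,0.06,0,-1,0,0,0,0,0.065,0,-1,0,0,0,0,0.07,0,-1,0,0,0,0,0.075,0,-1,0,0,0,0,0.08,0,-1]}}

```text
time_s: 5.3
position: [0.3892, 0.2198, 0.0062]
tool_rot: [-2.173, -2.269, 0.0]
force: [0.1, 0.0, -0.2]
gripper_width: 0.0
grip_force: 0.0
```

>>> {"fn": "apply_moves", "kwargs": {"motion": [0,0,0,0,0.005,0,-1,0,0,0,0,0.01,0,-1,0,0,0,0,0.015,0,-1,0,0,0,0,0.02,0,-1,0,0,0,0,0.025,0,-1,0,0,0,0,0.03,0,-1]}}

```text
time_s: 5.9
position: [0.3975, 0.2202, 0.0061]
tool_rot: [-2.172, -2.269, 0.002]
force: [-3.7, 0.8, 2.0]
gripper_width: 0.009
grip_force: 1.7
```

>>> {"fn": "apply_moves", "kwargs": {"motion": [0,0,0,0,0.006,0,-1,0,0,0,0,0.012,0,-1,0,0,0,0,0.018,0,-1,0,0,0,0,0.024,0,-1,0,0,0,0,0.03,0,-1,0,0,0,0,0.035,0,-1,0,0,0,0,0.04,0,-1,0,0,0,0,0.04,0,-1]}}

```text
time_s: 6.7
position: [0.4105, 0.2207, 0.0062]
tool_rot: [2.173, 2.269, 0.001]
force: [-0.4, 0.1, -0.8]
gripper_width: 0.002
grip_force: 0.5
```

```bash
python3 - <<'E'
from meas import *
p,d=viewer.grab_frame("top"); np.save("d1.npy",d)
C,o=meas(p,d); C0,o0=meas(p,np.load("d0.npy"))
for k in (o0,o):
  P=k["lamp"];print(len(P),P.min(0),P.max(0),rect(P))
cv2.imwrite("pics/c3.png",cv2.resize(p[170:280,220:360,::-1],None,fx=4,fy=4))
E
```

```text
223 [0.41219308 0.15260463] [0.5298597  0.17656721] ((470.52880859375, 166.17991638183594), (118.03701782226562, 21.084375381469727), 3.8772759437561035)
403 [0.42385258 0.15242536] [0.54218111 0.25989941] ((481.9386901855469, 206.72158813476562), (118.45108032226562, 106.40634155273438), 1.3216514587402344)
```

View pics/c3.png

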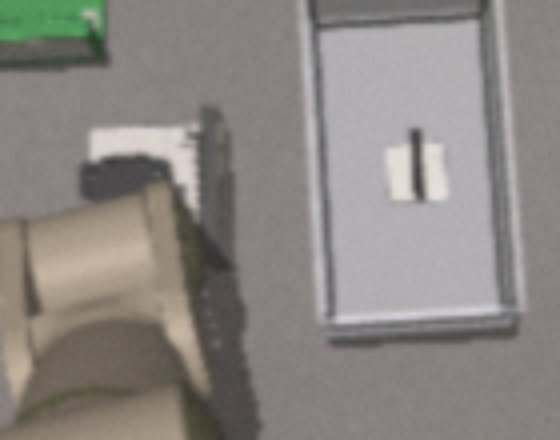

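```bash
python3 - <<'E'
from meas import *
for n in("d0","d1"):
  C,o=meas(None,np.load(n+".npy")); P=o["lamp"]; P=P[P[:,1]<.185]; print(len(P),rect(P),cv2.fitLine((P*1000).astype(np.float32),cv2.DIST_HUBER,0,.01,.01).ravel())
E
```

```text
223 ((470.52880859375, 166.17991638183594), (118.03701782226562, 21.084375381469727), 3.8772759437561035) [9.9802518e-01 6.2814951e-02 4.7057724e+02 1.6340378e+02]
215 ((482.9306640625, 163.72598266601562), (118.45108032226562, 20.392221450805664), 1.3216514587402344) [9.9944609e-01 3.3278607e-02 4.8369312e+02 1.6149384e+02]
```

>>> {"fn": "apply_moves", "kwargs": {"motion": [0,0,0,0,0.006,0,-1,0,0,0,0,0.012,0,-1,0,0,0,0,0.018,0,-1,0,0,0,0,0.023,0,-1,0,0,0,0,0.027,0,-1,0,0,0,0,0.027,0,-1]}}

```text
time_s: 7.35
position: [0.4185, 0.2211, 0.0063]
tool_rot: [2.173, 2.269, 0.001]
force: [-1.6, 0.8, 0.5]
gripper_width: 0.005
grip_force: 0.7
```

>>> {"fn": "apply_moves", "kwargs": {"motion": [0,0,0,0,-0.05,0,-1,0,0,0,0,-0.1,0,-1,0,0,0,0,-0.1,-0.2,-1,0,0,0,0,-0.1,-0.4,-1,0,0,0,0.25,-0.1,-0.4,-0.2,0,0,0,0.45,0.1,-0.4,-0.2,0,0,0,0.45,0.2,-0.4,-0.2,0,0,0,0.45,0.27,-0.4,-0.2,0,0,0,0.45,0.27,-0.4,-0.2]}}

```text
time_s: 8.25
position: [0.4976, 0.3613, 0.126]
tool_rot: [2.171, 2.268, 0.007]
force: [-0.2, -0.6, -0.3]
gripper_width: 0.398
grip_force: 0.0
```

```bash
python3 - <<'E'
from meas import *
p,d=viewer.grab_frame("top"); np.save("d2.npy",d)
C,o=meas(p,d); P=o["lamp"]; P=P[P[:,1]<.185]; print(len(P),rect(P),cv2.fitLine((P*1000).astype(np.float32),cv2.DIST_HUBER,0,.01,.01).ravel())
cv2.imwrite("pics/c4.png",cv2.resize(p[150:290,190:360,::-1],None,fx=4,fy=4))
E
```

```text
224 ((491.16259765625, 163.7285919189453), (119.84534454345703, 19.870262145996094), 0.3081391453742981) [ 9.9999803e-01 -1.9795210e-03  4.9050693e+02  1.6038109e+02]
```

View pics/c4.png

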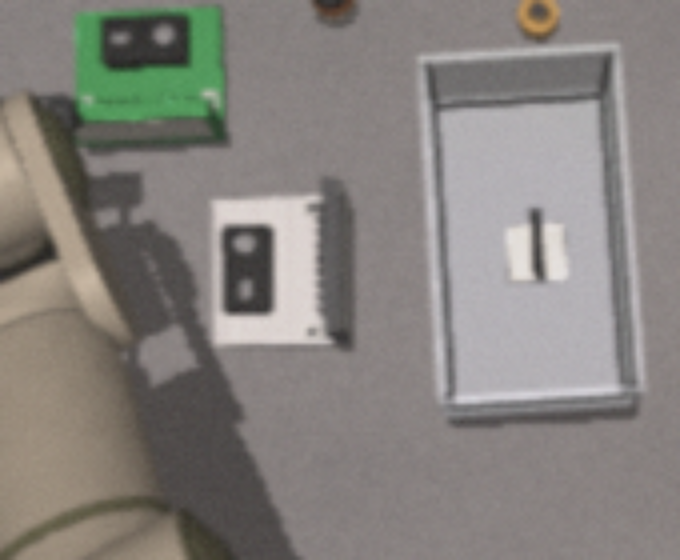

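```bash
python3 - <<'E'
from meas import *
C=cloud("top",np.load("d0.npy")); v,u=np.mgrid[:400,:640]
m=(u>195)&(u<255)&(v>145)&(v<195)&(C[...,2]>.08)&(C[...,2]<.13); P=C[m][:,:2]; r=rect(P); print("green",r,cv2.boxPoints(r))
d=np.load("d2.npy");C=cloud("top",d)
m=(u>238)&(u<268)&(v>195)&(v<240)&(abs(C[...,2]-.016)<.006)
hsv=None
P=C[m][:,:2]; P=P[P[:,1]<.30]
for x in(.45,.47,.49,.51,.53): q=P[abs(P[:,0]-x)<.01]; print(x,q[:,1].max(),np.percentile(q[:,1],97))
p,_=viewer.grab_frame("top")
g=cv2.cvtColor(p,cv2.COLOR_RGB2GRAY).astype(int)
for r in range(202,236,6): 
  e=np.diff(g[r,235:252]); k=235+e.argmax()+.5; print(r,k,onz("top",[k,r],.016)[0,:2])
E
```

```text
green ((607.9201049804688, 314.997314453125), (22.23150062561035, 118.79581451416016), 2.1807849407196045) [[594.5521  373.92923]
 [599.07263 255.21944]
 [621.2881  256.0654 ]
 [616.7676  374.7752 ]]
0.45 0.26411816277710726 0.2627942443929231
0.47 0.26401715899395006 0.26368298238842475
0.49 0.26443658270664716 0.2640807759389736
0.51 0.2646532789706911 0.2639369883042194
0.53 0.26455821727347395 0.2631796762628214
202 242.5 [0.54072051 0.26575684]
208 242.5 [0.52111395 0.2655934 ]
214 242.5 [0.50158358 0.26543059]
220 242.5 [0.48212898 0.26526841]
226 242.5 [0.46274969 0.26510686]
232 241.5 [0.44349446 0.26814894]
```

>>> {"fn": "apply_moves", "kwargs": {"motion": [0,0,0,-0.12,-0.05,0,0.36,0,0,0,-0.245,-0.05,0,0.36,0,0,0,-0.245,-0.05,0,0.36,0,0,0,-0.245,-0.05,0.1,0.36,0,0,0,-0.245,-0.05,0.2,0.36,0,0,0,-0.245,-0.05,0.3,0.36,0,0,0,-0.245,-0.05,0.37,0.36,0,0,0,-0.245,-0.05,0.397,0.36,0,0,0,-0.245,-0.05,0.397,0.36]}}

```text
time_s: 9.25
position: [0.4808, 0.2855, 0.0068]
tool_rot: [-2.172, -2.269, 0.002]
force: [-0.1, 0.4, 0.7]
gripper_width: 0.677
grip_force: 0.0
```

>>> {"fn": "apply_moves", "kwargs": {"motion": [0,0,0,-0.01,0,0,0.36,0,0,0,-0.02,0,0,0.36,0,0,0,-0.03,0,0,0.36,0,0,0,-0.038,0,0,0.36,0,0,0,-0.046,0,0,0.36,0,0,0,-0.054,0,0,0.36,0,0,0,-0.062,0,0,0.36,0,0,0,-0.07,0,0,0.36,0,0,0,-0.078,0,0,0.36,0,0,0,-0.086,0,0,0.36]}}

```text
time_s: 10.25
position: [0.4828, 0.2596, 0.0073]
tool_rot: [2.172, 2.269, 0.001]
force: [0.1, 2.7, 2.7]
gripper_width: 0.678
grip_force: 1.7
```

>>> {"fn": "apply_moves", "kwargs": {"motion": [0,0,0,-0.008,0,0,0.36,0,0,0,-0.016,0,0,0.36,0,0,0,-0.024,0,0,0.36,0,0,0,-0.032,0,0,0.36,0,0,0,-0.04,0,0,0.36,0,0,0,-0.048,0,0,0.36,0,0,0,-0.056,0,0,0.36,0,0,0,-0.064,0,0,0.36,0,0,0,-0.072,0,0,0.36,0,0,0,-0.072,0,0,0.36]}}

```text
time_s: 11.25
position: [0.4835, 0.2376, 0.007]
tool_rot: [2.173, 2.269, -0.001]
force: [-0.0, 0.4, 0.1]
gripper_width: 0.675
grip_force: 0.2
```

```bash
python3 - <<'E'
from meas import *
p,d=viewer.grab_frame("top"); np.save("d3.npy",d)
C=cloud("top",d); v,u=np.mgrid[:400,:640]
m=(u>240)&(u<300)&(v>190)&(v<255)&(C[...,2]>.08)&(C[...,2]<.125)&(C[...,1]>.09)&(C[...,1]<.16); P=C[m][:,:2]
print(len(P),P.min(0),P.max(0),rect(P))
cv2.imwrite("pics/c5.png",cv2.resize(p[150:290,190:360,::-1],None,fx=4,fy=4))
E
```

```text
220 [0.43496986 0.11736647] [0.55415427 0.13977566] ((494.48370361328125, 129.0068817138672), (119.00456237792969, 20.530000686645508), 2.5042567253112793)
```

View pics/c5.png

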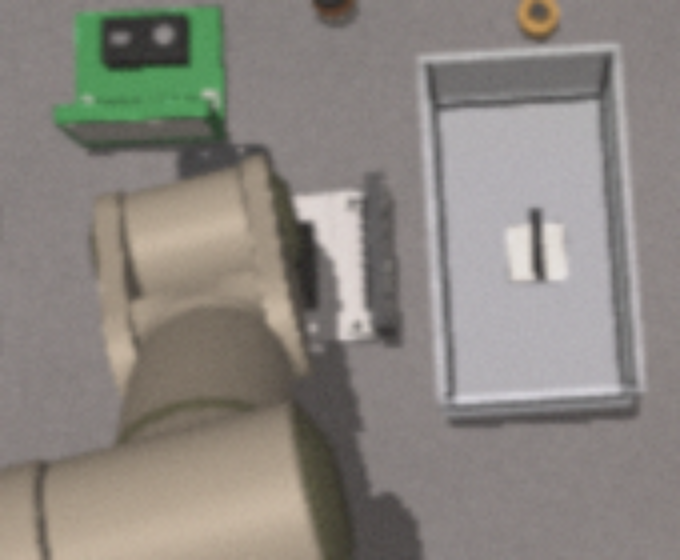

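>>> {"fn": "apply_moves", "kwargs": {"motion": [0,0,0,-0.01,0,0,0.36,0,0,0,-0.02,0,0,0.36,0,0,0,-0.03,0,0,0.36,0,0,0,-0.04,0,0,0.36,0,0,0,-0.05,0,0,0.36,0,0,0,-0.06,0,0,0.36,0,0,0,-0.07,0,0,0.36,0,0,0,-0.08,0,0,0.36,0,0,0,-0.087,0,0,0.36,0,0,0,-0.092,0,0,0.36]}}

```text
time_s: 12.3
position: [0.4847, 0.2103, 0.0072]
tool_rot: [-2.173, -2.269, -0.0]
force: [0.3, 1.9, -1.9]
gripper_width: 0.678
grip_force: 1.1
```

>>> {"fn": "apply_moves", "kwargs": {"motion": [0,0,0,-0.002,0,0,0.36,0,0,0,-0.004,0,0,0.36,0,0,0,-0.006,0,0,0.36,0,0,0,-0.008,0,0,0.36]}}

```text
time_s: 12.7
position: [0.4848, 0.2081, 0.0071]
tool_rot: [-2.173, -2.269, -0.0]
force: [-0.1, 1.9, -1.4]
gripper_width: 0.683
grip_force: 1.1
```

```bash
cat > m4.py <<'E'
from meas import *
p,d=viewer.grab_frame("top")
C=cloud("top",d); v,u=np.mgrid[:400,:640]
m=(u>240)&(u<310)&(v>190)&(v<255)&(C[...,2]>.08)&(C[...,2]<.12)&(C[...,1]>.07)&(C[...,1]<.135)&(C[...,0]>.42); P=C[m][:,:2]
r=rect(P); print(len(P),P.min(0),P.max(0),r,robot.state()["force"])
q=np.array(r[0])/1000-[.5056,.0098]; e=np.array([.9988,.0498]); print("x_t",q@e,"front y_t",q@[-e[1],e[0]]-.0102)
E
python3 m4.py
```

```text
226 [0.43637113 0.07748859] [0.55705726 0.11140464] ((496.6046142578125, 94.83755493164062), (120.43314361572266, 30.729475021362305), 2.8948898315429688) [ 0.10344333  2.5040347  -1.02856835]
x_t -0.0047497210437012286 front y_t 0.0751834800756836
```

>>> {"fn": "apply_moves", "kwargs": {"motion": [0,0,0,-0.002,0,0,0.36,0,0,0,-0.004,0,0,0.36,0,0,0,-0.006,0,0,0.36,0,0,0,-0.008,0,0,0.36,0,0,0,-0.01,0,0,0.36]}}

```text
time_s: 13.25
position: [0.485, 0.205, 0.0071]
tool_rot: [-2.173, -2.269, -0.0]
force: [0.2, 1.7, 0.3]
gripper_width: 0.679
grip_force: 1.1
```

>>> {"fn": "apply_moves", "kwargs": {"motion": [0,0,0,-0.002,0,0,0.36,0,0,0,-0.004,0,0,0.36]}}

```text
time_s: 13.45
position: [0.485, 0.2038, 0.0072]
tool_rot: [2.173, 2.269, 0.0]
force: [0.2, 2.5, -1.3]
gripper_width: 0.681
grip_force: 1.1
```

>>> {"fn": "apply_moves", "kwargs": {"motion": [0,0,0,-0.002,0,0,0.36,0,0,0,-0.004,0,0,0.36]}}

```text
time_s: 13.65
position: [0.4851, 0.2027, 0.0072]
tool_rot: [-2.173, -2.269, -0.0]
force: [-1.8, 6.1, -0.5]
gripper_width: 0.68
grip_force: 3.0
```

Force is rising: probably the glass. One or two more small steps.

>>> {"fn": "apply_moves", "kwargs": {"motion": [0,0,0,-0.0015,0,0,0.36,0,0,0,-0.0015,0,0,0.36]}}

```text
time_s: 13.85
position: [0.485, 0.2027, 0.0072]
tool_rot: [-2.172, -2.269, -0.001]
force: [-0.5, 5.7, -1.0]
gripper_width: 0.68
grip_force: 2.9
```

>>> {"fn": "apply_moves", "kwargs": {"motion": [0,0,0,-0.0015,0,0,0.36,0,0,0,-0.0015,0,0,0.36]}}

```text
time_s: 14.05
position: [0.4848, 0.2026, 0.0072]
tool_rot: [-2.172, -2.269, -0.001]
force: [-0.3, 7.9, -0.0]
gripper_width: 0.681
grip_force: 4.1
```

>>> {"fn": "apply_moves", "kwargs": {"motion": [0,0,0,-0.003,0,0,0.36,0,0,0,-0.003,0,0,0.36]}}

```text
time_s: 14.25
position: [0.4847, 0.2023, 0.0072]
tool_rot: [-2.171, -2.269, -0.002]
force: [-1.9, 13.5, -1.1]
gripper_width: 0.677
grip_force: 6.7
```

>>> {"fn": "apply_moves", "kwargs": {"motion": [0,0,0,-0.003,0,0,0.36,0,0,0,-0.003,0,0,0.36]}}

```text
time_s: 14.45
position: [0.4845, 0.2021, 0.0072]
tool_rot: [-2.17, -2.268, -0.003]
force: [-2.6, 18.3, 0.2]
gripper_width: 0.681
grip_force: 9.3
```

Firm against the glass. Back off, rise clear, and look.

>>> {"fn": "apply_moves", "kwargs": {"motion": [0,0,0,0.02,0,0,0.36,0,0,0,0.08,0,0,0.36,0,0,0,0.15,0,0,0.36,0,0,0,0.22,0,-0.1,0.36,0,0,0,0.25,-0.1,-0.3,0.36,0,0,0,0.25,-0.2,-0.5,0.36,0,0,0,0.25,-0.2,-0.7,0.36,0,0,0,0.25,-0.2,-0.7,0.36,0,0,0,0.25,-0.2,-0.7,0.36]}}

```text
time_s: 15.35
position: [0.4231, 0.2728, 0.2226]
tool_rot: [2.169, 2.266, 0.014]
force: [-0.0, 0.4, -0.1]
gripper_width: 0.683
grip_force: 0.0
```

```bash
cat > m5.py <<'E'
from meas import *
p,d=viewer.grab_frame("top"); C=cloud("top",d); v,u=np.mgrid[:400,:640]
cv2.imwrite("pics/c6.png",cv2.resize(p[150:290,190:360,::-1],None,fx=4,fy=4))
g=cv2.cvtColor(p,cv2.COLOR_RGB2GRAY).astype(int)
m=(u>240)&(u<300)&(v>185)&(v<255)&(abs(C[...,2]-.016)<.007)&(C[...,1]>.12)&(C[...,1]<.23)&(g>150); P=C[m][:,:2]
r=rect(P); print(len(P),r)
m=(u>240)&(u<310)&(v>185)&(v<255)&(C[...,2]>.085)&(C[...,2]<.115)&(C[...,1]>.085)&(C[...,1]<.125); P=C[m][:,:2]; print(len(P),P.min(0),P.max(0),rect(P))
E
python3 m5.py
```

```text
493 ((493.5057373046875, 156.74456787109375), (119.78225708007812, 75.48326110839844), 2.6918447017669678)
171 [0.43655392 0.08662017] [0.5560732  0.10555247] ((496.2735290527344, 95.414794921875), (119.46527862548828, 17.623262405395508), 2.7105183601379395)
```

View pics/c6.png

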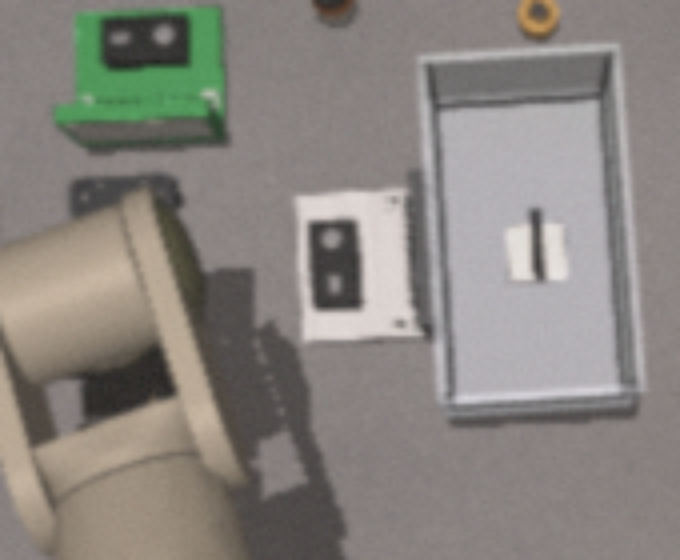

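The last picture shows the lamp against the tank's left wall, at about (425,255) in the crop. Its yaw is 2.7° against the tank's 2.85°. The front centre measures (0.497, 0.085), and the target is (0.497, 0.0845).

```bash
python3 -c "
from station import job;print(job.job_done())"
```

```text
the job is handed in; nothing more can be done
None
```

I handed the job in with the backlight's screen flat against the tank's +y glass (about 0.15° off parallel) and centred behind the disc to about 1 mm by my own measurements; the judge returned no verdict.

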